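# Pop the sample hatch of the blood analyser

## Task

Pop the sample hatch of the blood analyser: with closed fingertips press the green dot on the blue hatch once, all the way in until it stops, then back off so that the push-push latch lets go and the hatch springs up by itself. Stay clear of it and watch for three seconds that it stays wide open; do not push it back down or pull on it. Do not press the green power button or disturb the bottle, slide box, tube rack and vial.

Things in the scene. Friction and masses are not known exactly. Their poses are not given: they have to be found in the camera images.
- analyser: White bench-top blood analyser, 200 (x) x 260 (y) x 100 mm high, fixed to the bench. Origin: centre of its underside; z up, its own -x side is its front. The flat top (deck) is 100 mm above the origin. The deck holds the blue hatch, a dark display (90 x 80 mm, centred at x +25, y +75 mm) and the green power button.
- hatch (a joint): Hatch angle, rad: 0 = shut, latched, flush; negative = pressed in (rubber buffer from about -0.10, 6.5 mm down at the dot, then about 10 N per mm); positive = open, stop at +1.05. At the dot it yields to about 2 N. Pressed in beyond about -0.05 the latch frees; when the finger then backs off, a damped spring swings it to +1.05 in about 1.5 s. Pressing it fully down again latches it shut.
- hatch_mark (a point): Point to press: green dot (12 mm, in a 22 mm white ring) on the hatch's upper face, 65 mm in front of the hinge line, 27 mm behind the front edge, in the middle of its width (42 mm to either side edge). With the hatch shut it is 100 mm above the bench. Its axes turn with the hatch and match the analyser's when shut.
- hatch_hinge (a point): Middle of the hinge line of the blue hatch, on its upper face (x +32, y -40, z +100 mm of the analyser). The hatch is a panel 92 (x) x 84 (y) x 5 mm, hinged along the analyser's y axis at its rear (+x) edge: its front edge (-x) rises. The push-push latch is under the front edge.
- power (a joint): Travel of the green power button, m: 0 = released, 0.005 = fully pressed (4 N). Not to be pressed.
- power_top (a point): Top of the power button (20 mm diameter in a black 36 mm collar), at x -60, y +85 mm of the analyser, about 14 mm above the deck.
- wash_bottle: White plastic bottle, 60 mm diameter, 150 mm high, loose, on the bench beside the analyser (its -y side). Origin: centre of its underside.
- slide_box: Green box of microscope slides, 80 x 55 x 30 mm, loose, on the bench behind the analyser (its +x side). Origin: centre of its underside.
- tube_rack: White rack with purple-capped tubes, 55 x 130 x 88 mm high, loose, on the bench beside the analyser (its +y side). Origin: centre of its underside.
- reagent_vial: Small amber vial with white cap, 24 mm diameter, 42 mm high, loose, standing on the analyser's deck behind the hatch hinge. Origin: centre of its underside.
Not all that is in view belongs to the job. What is shaped like the wash_bottle but red is not meant.

How it is judged:
On the way, in this order (a step that is already met when the one before it is completed fails the run):
1. the fingers press the hatch in (below -0.03 rad) (value of joint hatch below -0.03 rad and contact force between the fingers and hatch above 0.5 N), for 0.02 s.
2. the hatch has sprung wide open (over 0.9 rad) and stays so, untouched, for 2 s (value of joint hatch above 0.9 rad and contact force between each of the arm, the fingers and hatch below 0.1 N), for 2 s.
At the end, for the whole second after the job is handed in: The hatch stands open by more than 0.9 rad (full stop 1.05), at rest and untouched; the power button is released; the bottle, slide box, tube rack and vial stand upright within 15 mm of where they were (value of joint hatch above 0.9 rad and velocity of joint hatch below 0.05 rad/s and not (velocity of joint hatch below -0.05 rad/s) and value of joint power below 0.001 m and distance of each of wash_bottle, slide_box, tube_rack, reagent_vial from where it was at the start of the episode below 0.015 m and angle between each of wash_bottle, slide_box, tube_rack, reagent_vial's own z axis and vertical below 0.1 rad).
It fails at once if the opened hatch is pushed back down (over 0.25 rad open and closing faster than 0.2 rad/s) (value of joint hatch above 0.25 rad and velocity of joint hatch below -0.2 rad/s).
It fails at once if the opened hatch is pulled or pushed on (over 4 N while more than 0.25 rad open) (value of joint hatch above 0.25 rad and contact force between any of the arm, the fingers and hatch above 4 N).
It fails at once if the power button is pressed (over 2.5 mm) (value of joint power above 0.0025 m).
It fails at once if the bottle, slide box, tube rack or vial is moved by more than 20 mm, lifted or tipped (distance of any of wash_bottle, slide_box, tube_rack, reagent_vial from where it was at the start of the episode above 0.02 m or angle between any of wash_bottle, slide_box, tube_rack, reagent_vial's own z axis and vertical above 0.3 rad).
It also fails if it takes over 32 s, if anything falls off the work surface, if the arm or the gripper's body presses on something with over 40 N, if the wrist force passes 120 N, or if a joint passes its speed limit or range.

## Robot

A 6-joint arm with a two-finger parallel gripper is mounted at the origin on the work surface. World frame = base frame: x ahead of the robot, y to its left, z up, the work surface at z = 0. Lengths are in m, angles in rad, forces in N, time in s.
With the tool pointing down it reaches from about 0.3 to 0.875 m from the base axis. Payload 6.4 kg.
Tool frame: the origin (TCP) lies on the front face of the gripper's body, between the roots of the fingers; the fingertips stand r.tip_extent ahead of it and the grasp point (between the pads) lies 45 mm ahead of it (r.tip_extent is the distance from the TCP to the fingertips, in m); y points along the fingers, x is the direction in which the jaws open and shut, and the axes are right-handed (so a half turn about y gives the same grasp; the last joint's range is limited). The gripper opens to 88 mm and grips with 3 to 60 N. Pads are 18 mm wide; open, the fingers measure 123 mm over their backs; the gripper's body (75 mm by 187 mm) begins 45 mm behind the grasp point.
Start: joints at [-1.538, 0.181, 1.607, -0, 1.354, -0.206], TCP at [0.136, -0.559, 0.303] pointing down, gripper open.
Joint ranges: [-2.99, 2.99], [-0.89, 2.07], [0.3, 2.58], [-1.14, 4.28], [0, 2.63], [-3.12, 3.12]. Speed limits (rad/s): [2.57, 2.57, 3.01, 3.14, 3.14, 3.14].

## Interface

Orientations are given as a unit quaternion [x, y, z, w].
In Python, from rig import sensors, cams, ticket, nets, r gives the robot as it stands.
- The arm moves only by the tool step_arm, never from a script. Its argument "moves" is text: rows parted by semicolons, each of 7 numbers parted by spaces: the turn, a rotation vector about the world's x, y, z in degrees, then the shift along the world's x, y, z in mm, then the opening, from 0 (shut) to 1 (fully open). In form: ax ay az dx dy dz claw; .... A call has 1 to 5 rows; each row is the pose to reach, as a shift and turn from the pose measured when the call began; what a row does not reach only later rows make up. A row lasts 1/8 s, in which the tool goes at most 62.5 mm and 10.7 degrees, less where a joint would pass 70% of its speed; a pose out of reach is approached as far as the arm can. A call with a gripper value outside its range is refused whole. The fingers move at their own pace and stop on an object; "squeeze" is the grip in N (left out, the last holds). Time passes only in rows, so rows that repeat a pose let the fingers close. It gives the time, the measured TCP pose, the force and the opening at its end, in the units of the state.
- sensors.sense(): the state, without advancing time (a new reading comes with each control period).
- cams.camera(name): name is "scene" or "top"; returns the picture (384x512x3 uint8, red, green, blue); there is no depth.
- cams.camera_model(name): a dict with "camera_matrix" (3x3 intrinsics, pixels), "world_from_camera" (4x4, takes a point from camera to world coordinates). Camera axes: x right, y down, z forward; pixel columns grow to the right and rows downward; lengths in m; the calibration is good to about 2 mm. A picture is of the moment at which its call begins. camera_model takes no time and is no camera call.
- ticket.finish_job(): hands the job in, once; it reports no verdict.
Trained networks look in the newest picture that a camera, given by its name, has taken for a name from the list of things; names that differ only in an ending like _2 or _b are one class to them, and where a whole thing is asked for, a point or a joint stands for the part that bears it (a point fixed in the world has none). Each returns a list of dicts, best first, with "confidence" (0 to 1); they miss things now and then, are a little off and sometimes report something else, mostly with a low value. They report only what shows in the picture. A call takes as long as a camera call. They do not tell look-alikes from the thing itself.
- nets.outline_of(camera, query): "mask" (384x512 bool, what is visible of it).
- nets.spot_point(camera, query): "centre" ([x, y, z] in m, in world coordinates, good to about 4 mm: a listed point, or the origin of a listed thing).
The state is a dict: "time_s": time; "joints": joint angles; "qvel": joint speeds; "joint_torque": joint torques, N m; "ee_pos": TCP position; "ee_rot": TCP orientation; "wrist_force": force on the tool from outside, world axes, zero at the start; "ft_torque": the same for the moment, N m; "opening": finger opening in m.
Only numpy, scipy, OpenCV 4.12 (cv2) and the standard library are available. Lean on these libraries where they do the work, as an engineer would, in place of code of your own. Each camera call takes 0.05 s, during which the arm holds its last target. There are 200 camera calls.

## Working session

There is one attempt and no reset: what is moved stays moved. The work goes in short steps, Python scripts to look and compute and a tool call to move; the robot and the scene stay as the last step left them, time stands still between calls to the robot, and variables do not carry over. Pictures are saved under pics/ and viewed, about 8 in all and at most 12, crops included, and the job is handed in when it is done.

Besides the shell and the picture viewer there is one more tool, called after ">>>" by a JSON object that holds its "method" and its "body", one argument or row to a line. step_arm: Moves the arm, as the interface text tells. Its arguments: {"type":"object","properties":{"moves":{"type":"string"},"squeeze":{"type":"number"}},"required":["moves"]}

```bash
mkdir -p pics
python3 - <<'E'
from rig import sensors, cams, nets, r
import cv2, numpy as np
s=sensors.sense(); print(s['time_s'],s['ee_pos'],s['ee_rot'],s['opening'],r.tip_extent)
ims=[]
for c in('scene','top'):
    ims.append(cams.camera(c)); m=cams.camera_model(c); print(c,np.round(m['world_from_camera'],3).tolist())
    for q in('analyser','hatch_mark','hatch_hinge','power_top','reagent_vial','wash_bottle'):
        print(c,q,[(np.round(d['centre'],3).tolist(),round(d['confidence'],2)) for d in nets.spot_point(c,q)])
    cv2.imwrite(f'pics/{c}0.png',cv2.resize(ims[-1][:,:,::-1],(768,576)))
E
```

```text
0.0 [ 0.13601002 -0.55824706  0.3018228 ] [-0.5555318   0.43727643 -0.43649187  0.55646077] 0.08836866447292986 0.064
scene [[-0.807, 0.468, -0.36, 0.901], [0.59, 0.652, -0.477, 0.454], [0.012, -0.597, -0.802, 0.774], [0.0, 0.0, 0.0, 1.0]]
scene analyser [([0.537, 0.108, 0.003], 0.78)]
scene hatch_mark [([0.523, 0.064, 0.1], 0.7)]
scene hatch_hinge []
scene power_top [([0.454, 0.17, 0.115], 0.47)]
scene reagent_vial [([0.616, 0.082, 0.1], 0.71)]
scene wash_bottle [([0.47, -0.134, 0.002], 0.73), ([0.571, -0.118, -0.001], 0.72)]
top [[-0.02, -0.998, 0.06, 0.559], [-1.0, 0.021, 0.02, 0.06], [-0.021, -0.06, -0.998, 1.069], [0.0, 0.0, 0.0, 1.0]]
top analyser [([0.536, 0.111, -0.001], 0.77)]
top hatch_mark [([0.525, 0.063, 0.099], 0.82)]
top hatch_hinge [([0.584, 0.088, 0.1], 0.78)]
top power_top [([0.616, 0.083, 0.1], 0.69), ([0.451, 0.167, 0.122], 0.57)]
top reagent_vial [([0.614, 0.087, 0.099], 0.59)]
top wash_bottle [([0.566, -0.115, -0.0], 0.97), ([0.468, -0.128, -0.0], 0.97)]
```

View pics/scene0.png

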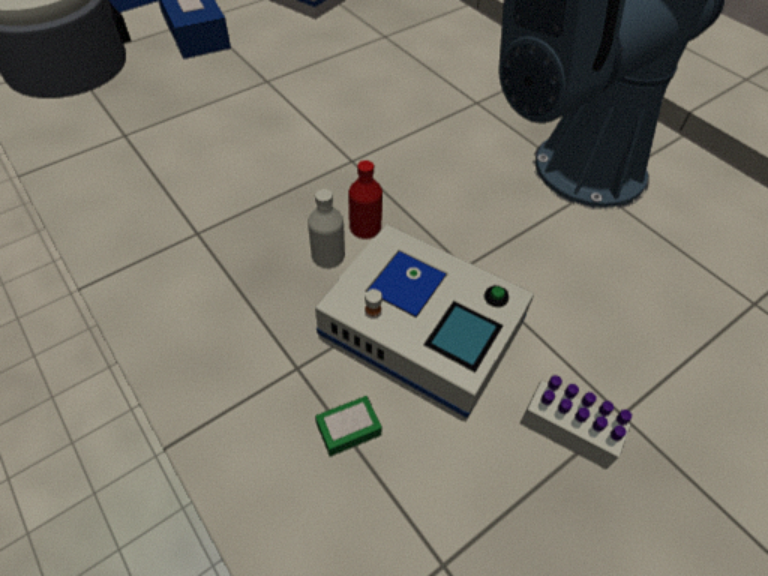

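View pics/top0.png

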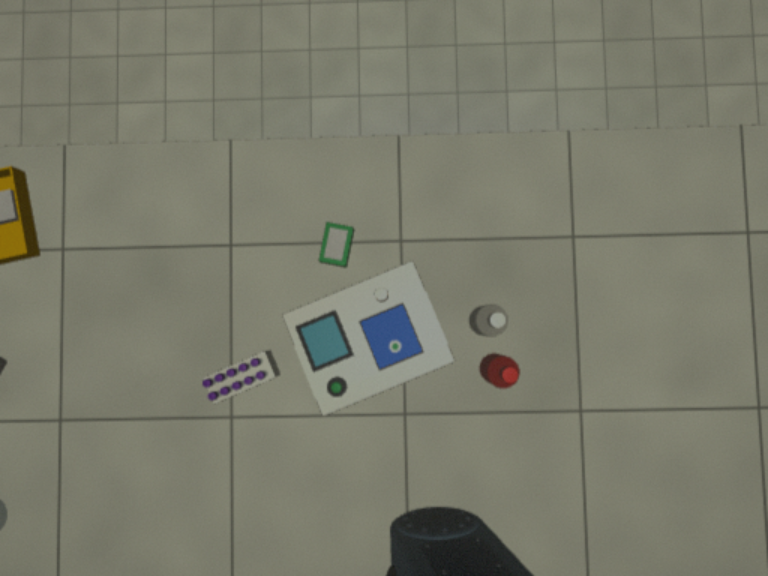

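The scene picture shows the hatch with its dot at (413,273), the white bottle left of it, the red one beside it, and the vial at (373,303) behind the hinge. The top picture puts the dot at (395,346). Both views place the dot near (0.524, 0.064, 0.100), with the analyser yawed about 22°. I'll move above it with the fingers shut.

>>> {"method": "step_arm", "body": {
  "moves": "0 0 2 33 52 0 0; 0 0 4 66 104 0 0; 0 0 6 99 156 0 0; 0 0 8 132 208 0 0; 0 0 8 165 260 0 0"
}}

```text
time_s: 1.32
ee_pos: [0.3017, -0.297, 0.303]
ee_rot: [0.585, -0.397, 0.397, -0.585]
wrist_force: [1.1, 0.1, 0.1]
opening: 0.0404
```

>>> {"method": "step_arm", "body": {
  "moves": "0 0 0 33 52 0 0; 0 0 0 66 104 0 0; 0 0 0 99 156 0 0; 0 0 0 132 208 0 0; 0 0 0 165 260 0 0"
}}

```text
time_s: 1.95
ee_pos: [0.4676, -0.0351, 0.3035]
ee_rot: [0.585, -0.396, 0.398, -0.585]
wrist_force: [1.6, -1.0, 0.7]
opening: 0.0003
```

Now I'll go over the dot and lower to tips about 35 mm above the deck (TCP z 0.223).

>>> {"method": "step_arm", "body": {
  "moves": "0 0 0 28 50 0 0; 0 0 0 56 99 -20 0; 0 0 0 56 99 -60 0; 0 0 0 56 99 -80 0; 0 0 0 56 99 -80 0"
}}

```text
time_s: 2.58
ee_pos: [0.5225, 0.0642, 0.2218]
ee_rot: [0.586, -0.397, 0.397, -0.584]
wrist_force: [-0.8, -0.3, -0.2]
opening: 0.0003
```

Run:
```python
from rig import sensors, cams, nets, r
import cv2, numpy as np
s=sensors.sense(); p=s['ee_pos']; print(s['time_s'],p,s['wrist_force'],s['opening'])
tip=np.array(p)-[0,0,r.tip_extent]
a=cams.camera('scene'); m=cams.camera_model('scene'); T=np.linalg.inv(m['world_from_camera'])
for q in [tip,[.524,.064,.1]]:
    c=m['camera_matrix']@(T@np.r_[q,1])[:3]; print(c[:2]/c[2])
print([(np.round(d['centre'],4),d['confidence']) for d in nets.spot_point('scene','hatch_mark')])
cv2.imwrite('pics/s1.png',cv2.resize(a[130:250,190:350,::-1],(800,600)))
```

```text
2.575 [0.52254766 0.0642227  0.22182463] [-0.75998291 -0.33598474 -0.18984678] 0.0003056253330348089
[278.12973325 167.28959193]
[275.58134583 184.209172  ]
[(array([0.5208, 0.0636, 0.0989]), 0.81)]
```

View pics/s1.png

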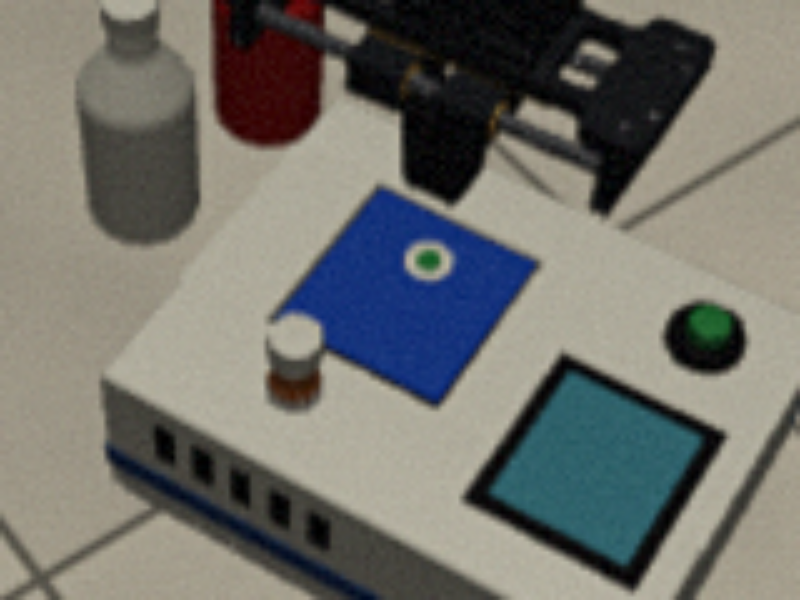

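The dot is at crop (428,261), i.e. pixel (275.6,182.2), so about (0.521, 0.064). The fingertips are about 33 mm above it and about 1.5 mm off, so no correction is needed. Now I'll press.

>>> {"method": "step_arm", "body": {
  "moves": "0 0 0 -1 0 -20 0; 0 0 0 -1 0 -32 0; 0 0 0 -1 0 -37 0; 0 0 0 -1 0 -40 0; 0 0 0 -1 0 -40 0"
}}

```text
time_s: 3.3
ee_pos: [0.5232, 0.0637, 0.1846]
ee_rot: [-0.585, 0.396, -0.398, 0.585]
wrist_force: [-0.2, 0.2, -0.5]
opening: 0.0003
```

>>> {"method": "step_arm", "body": {
  "moves": "0 0 0 -1 0 -2 0; 0 0 0 -1 0 -4 0; 0 0 0 -1 0 -4 0"
}}

```text
time_s: 3.68
ee_pos: [0.5221, 0.0637, 0.1804]
ee_rot: [-0.585, 0.396, -0.398, 0.585]
wrist_force: [-0.2, 0.7, 0.2]
opening: -0.0001
```

Run:
```python
from rig import sensors, cams, r
import cv2
a=cams.camera('scene'); s=sensors.sense(); print(s['ee_pos'],s['wrist_force'],s['joint_torque'],r.tip_extent)
cv2.imwrite('pics/s2.png',cv2.resize(a[145:235,210:330,::-1],(800,600),interpolation=cv2.INTER_CUBIC))
```

```text
[0.52217164 0.06373639 0.18048999] [ 0.04138791 -0.37312172  0.00574039] [ 1.06225834e-03 -4.05704856e+01 -2.95154536e+01  3.78497061e-02
 -7.92699843e-02  2.05532301e-04] 0.064
```

View pics/s2.png

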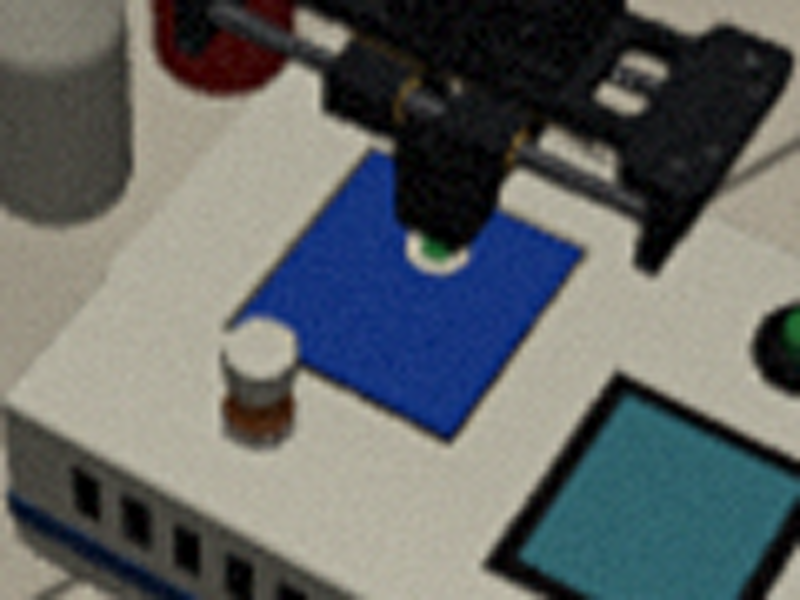

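I misread the first printout: r.tip_extent is 64 mm and the 88 mm was the finger opening. The picture agrees, with the tip still hovering just above the dot at crop (437,250). The tips are at z 0.1165, so the deck is 16.5 mm below and the stop about 23 mm below.

>>> {"method": "step_arm", "body": {
  "moves": "0 0 0 0 0 -10 0; 0 0 0 0 0 -16 0; 0 0 0 0 0 -20 0; 0 0 0 0 0 -23 0; 0 0 0 0 0 -23 0"
}}

```text
time_s: 4.35
ee_pos: [0.5223, 0.0638, 0.1585]
ee_rot: [-0.585, 0.396, -0.398, 0.585]
wrist_force: [-4.5, -0.1, 12.0]
opening: 0.0003
```

12 N means it's on the buffer and fully in. Now a quick retreat, up and then toward the front.

>>> {"method": "step_arm", "body": {
  "moves": "0 0 0 0 0 55 0; 0 0 0 -10 -4 115 0; 0 0 0 -50 -20 160 0; 0 0 0 -95 -40 190 0; 0 0 0 -140 -60 200 0"
}}

```text
time_s: 4.97
ee_pos: [0.3816, 0.0033, 0.3605]
ee_rot: [-0.585, 0.394, -0.399, 0.586]
wrist_force: [0.4, -0.5, -0.9]
opening: 0.0004
```

>>> {"method": "step_arm", "body": {
  "moves": "0 0 0 0 0 0 0; 0 0 0 0 0 0 0; 0 0 0 0 0 0 0; 0 0 0 0 0 0 0; 0 0 0 0 0 0 0"
}}

```text
time_s: 5.6
ee_pos: [0.3818, 0.0035, 0.36]
ee_rot: [-0.585, 0.395, -0.399, 0.586]
wrist_force: [0.6, -0.1, -0.3]
opening: 0.0006
```

>>> {"method": "step_arm", "body": {
  "moves": "0 0 0 0 0 0 0; 0 0 0 0 0 0 0; 0 0 0 0 0 0 0; 0 0 0 0 0 0 0; 0 0 0 0 0 0 0"
}}

```text
time_s: 6.22
ee_pos: [0.3818, 0.0035, 0.36]
ee_rot: [-0.585, 0.395, -0.399, 0.586]
wrist_force: [0.7, -0.0, -0.0]
opening: 0.0007
```

Run:
```python
from rig import sensors, cams, nets
import cv2
a=cams.camera('scene'); s=sensors.sense(); print(s['time_s'],s['ee_pos'],s['wrist_force'])
print([(d['centre'],d['confidence']) for d in nets.spot_point('scene','hatch_mark')])
cv2.imwrite('pics/s3.png',cv2.resize(a[100:310,180:460,::-1],(800,600)))
```

```text
6.275 [0.38184099 0.00350339 0.36005488] [-0.97834374  0.41329098 -0.16500637]
[([0.5508, 0.0737, 0.1552], 0.78), ([0.5402, 0.1086, 0.0055], 0.16)]
```

View pics/s3.png

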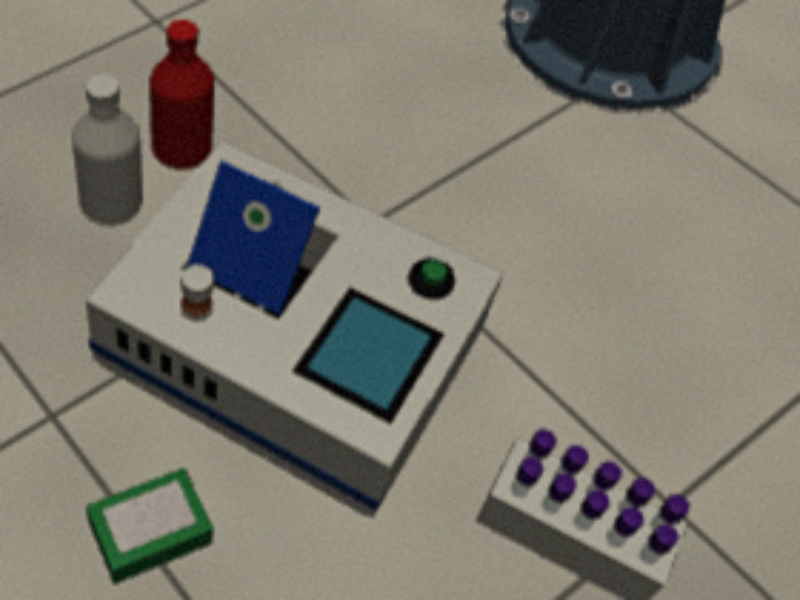

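The hatch is standing up, with the dot at crop (257,216). It's 55 mm above the deck, which gives about 1.0 rad. The vial, bottle, box and rack are upright. I'll watch for three more seconds.

>>> {"method": "step_arm", "body": {
  "moves": "0 0 0 0 0 0 0; 0 0 0 0 0 0 0; 0 0 0 0 0 0 0; 0 0 0 0 0 0 0; 0 0 0 0 0 0 0"
}}

```text
time_s: 6.95
ee_pos: [0.3818, 0.0035, 0.36]
ee_rot: [-0.585, 0.395, -0.399, 0.586]
wrist_force: [0.4, 0.4, 0.5]
opening: 0.0003
```

>>> {"method": "step_arm", "body": {
  "moves": "0 0 0 0 0 0 0; 0 0 0 0 0 0 0; 0 0 0 0 0 0 0; 0 0 0 0 0 0 0; 0 0 0 0 0 0 0"
}}

```text
time_s: 7.58
ee_pos: [0.3818, 0.0035, 0.36]
ee_rot: [-0.585, 0.395, -0.399, 0.586]
wrist_force: [-0.2, 0.2, 0.7]
opening: 0.0006
```

>>> {"method": "step_arm", "body": {
  "moves": "0 0 0 0 0 0 0; 0 0 0 0 0 0 0; 0 0 0 0 0 0 0; 0 0 0 0 0 0 0; 0 0 0 0 0 0 0"
}}

```text
time_s: 8.2
ee_pos: [0.3818, 0.0035, 0.36]
ee_rot: [-0.585, 0.395, -0.399, 0.586]
wrist_force: [0.1, -0.3, 0.1]
opening: 0.0003
```

>>> {"method": "step_arm", "body": {
  "moves": "0 0 0 0 0 0 0; 0 0 0 0 0 0 0; 0 0 0 0 0 0 0; 0 0 0 0 0 0 0; 0 0 0 0 0 0 0"
}}

```text
time_s: 8.82
ee_pos: [0.3818, 0.0035, 0.36]
ee_rot: [-0.585, 0.395, -0.399, 0.586]
wrist_force: [-0.4, -0.6, 0.5]
opening: 0.0005
```

>>> {"method": "step_arm", "body": {
  "moves": "0 0 0 0 0 0 0; 0 0 0 0 0 0 0; 0 0 0 0 0 0 0; 0 0 0 0 0 0 0; 0 0 0 0 0 0 0"
}}

```text
time_s: 9.45
ee_pos: [0.3818, 0.0035, 0.36]
ee_rot: [-0.585, 0.395, -0.399, 0.586]
wrist_force: [-0.6, -0.4, -0.1]
opening: 0.0005
```

>>> {"method": "step_arm", "body": {
  "moves": "0 0 0 0 0 0 0; 0 0 0 0 0 0 0; 0 0 0 0 0 0 0; 0 0 0 0 0 0 0; 0 0 0 0 0 0 0"
}}

```text
time_s: 10.07
ee_pos: [0.3818, 0.0035, 0.36]
ee_rot: [-0.585, 0.395, -0.399, 0.586]
wrist_force: [-0.8, 0.1, -0.0]
opening: 0.0005
```

Run:
```python
from rig import sensors, cams, nets
import cv2
a=cams.camera('scene'); s=sensors.sense(); print(s['time_s'],s['ee_pos'])
for q in('hatch_mark','reagent_vial','wash_bottle'): print(q,[(d['centre'],d['confidence']) for d in nets.spot_point('scene',q)])
cv2.imwrite('pics/s4.png',cv2.resize(a[100:310,180:460,::-1],(800,600)))
```

```text
10.125 [0.381831   0.00352609 0.36004148]
hatch_mark [([0.5505, 0.0768, 0.1532], 0.87)]
reagent_vial [([0.6142, 0.0787, 0.0996], 0.74)]
wash_bottle [([0.5733, -0.1167, -0.0006], 0.59), ([0.4704, -0.1351, 0.0012], 0.58)]
```

View pics/s4.png

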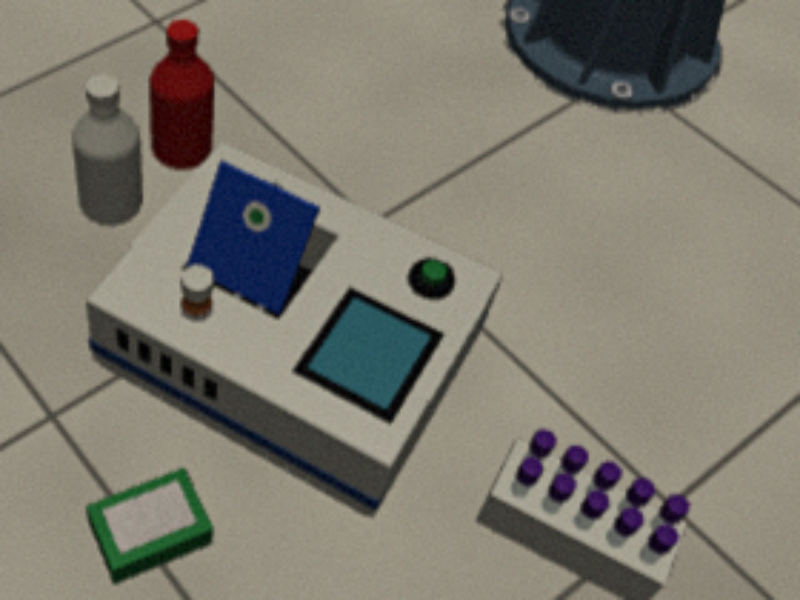

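The picture hasn't changed: the hatch is wide open with the dot still at crop (257,216), and everything else is in place.

```bash
python3 -c "
from rig import ticket; print(ticket.finish_job())"
```

```text
the job is handed in; nothing more can be done
None
```

The hatch is open and the job is handed in. I pressed the green dot once with closed fingertips, down onto the buffer (12 N at the wrist). Then I backed off up and to the front, and the hatch sprang open by itself.

- **Hatch:** two pictures 3.85 s apart, with the arm clear and still, show it in the same place. The dot sat 55 mm and then 53 mm above the deck, which gives about 1.0 and 0.95 rad. That difference is within the network's 4 mm error.
- **Other items:** the last picture shows the bottle, slide box, tube rack and vial upright. The network's positions for the vial and bottle are within about 4 mm of where they started. I checked the slide box and rack by eye only.
- **Power button:** the arm was never near it, and it looks unpressed.
- **One slip:** I first misread the fingertip length as 88 mm instead of 64 mm. The first descent therefore stopped in the air about 16 mm above the dot, with no contact. The missing force and a picture showed the mistake, and I corrected it before pressing.

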